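Free the ratchet pawl and lower the hold-down arm onto the filter cartridge

ROBOT

A 6-joint arm with a two-finger parallel gripper is mounted at the origin on a cart in front of the work surface, level with it; the furniture and walls round the work are solid. World frame = base frame: x ahead of the robot, y to its left, z up, the work surface at z = 0. Lengths are in m, angles in degrees, forces in N, time in s.
With the tool pointing down it reaches from about 0.35 to 0.725 m from the base axis. Payload 4.3 kg.
Tool frame: the origin (TCP) lies midway between the tips of the shut fingers; the grasp point (between the pads) lies 19 mm behind it; z points along the fingers, y is the line along which they close (so a half turn about z gives the same grasp; the last joint's range is limited). The gripper opens to 85 mm and grips with 20 to 120 N. Pads are 22 mm wide; open, the fingers measure 114 mm over their backs; the gripper's body (76 mm by 85 mm) begins 54 mm behind the grasp point. The pads swing forward as they close: fully open they stand 13 mm farther back than shut.
Start: joints at [-72.21, 21.618, 4.641, 73.018, 0, 83.68], TCP at [0.235, -0.525, 0.231] pointing down, gripper open.
Joint ranges: [-156.06, 156.06], [-48.1, 94.91], [-58.44, 69.94], [-101.28, 121.22], [-78.64, 73.56], [-180, 180]. Speed limits (degrees/s): [147.25, 147.25, 180, 180, 180, 180].

INTERFACE

Orientations are given as a 3x3 rotation matrix whose columns are the frame's x, y, z axes.
In Python, from workcell import manip gives the robot as it stands.
- The arm moves only by the shell command python3 -m handwheel 'ROWS'. ROWS is JSON, a list of rows, each an object with "linear": the shift along the tool's x, y, z in mm, a list of three; "turn": the turn about the tool's z in degrees; "gripper": the opening, from 0 (shut) to 1 (fully open). In form: [{"linear": [x, y, z], "turn": turn, "gripper": gripper}, ...]. A call has 1 to 5 rows; each row shifts and turns the commanded pose from where the row before left it, along the tool's axes as they then stand; what a row does not reach is not made up. A row lasts 1/8 s, in which the tool goes at most 62.5 mm and 10.7 degrees, less where a joint would pass 70% of its speed; a pose out of reach is approached as far as the arm can. A call is refused whole if a number of a shift passes 62.5 or a number of a turn 10.7, either way. A call with a gripper value outside its range is refused whole. The fingers move at their own pace and stop on an object; the grip force is fixed at half the most. Time passes only in rows, so rows that do not move let the fingers close. It gives the time, the measured TCP pose, the force, the opening and the grip force at its end, in the units of the state.
- manip.get_obs(): the state, without advancing time (a new reading comes with each control period).
- manip.camera(name): name is "scene" or "side" or "wrist"; returns a dict with "pixels" (384x512x3 uint8, red, green, blue), "intrinsics" (3x3 intrinsics, pixels), "eye" and "orientation" of the camera in the world. Camera axes: x right, y down, z forward; pixel columns grow to the right and rows downward; lengths in m; the calibration is good to about 2 mm. The wrist camera is an equidistant fisheye: a pixel r from the principal point sees the ray r / f radians off the axis. A picture is of the moment at which its call begins. There is no depth.
- manip.finish_job(): hands the job in; it is judged then, once.
The state is a dict: "time": time; "joint_pos": joint angles; "qvel": joint speeds; "effort": joint torques, N m; "tool_pos": TCP position; "orientation": TCP orientation; "force": force on the tool from outside, world axes, zero at the start; "moment": the same for the moment, N m; "gripper_width": finger opening in m; "gripper_force": force on a finger pad.
Only numpy, scipy, OpenCV 4.12 (cv2) and the standard library are available. Lean on these libraries where they do the work, as an engineer would, in place of code of your own. Each camera call takes 0.05 s, during which the arm holds its last target. There are 200 camera calls.

TASK

The white filter cartridge lies in its cradle under a raised hold-down arm, which a ratchet pawl keeps from coming down. With the fingertips press the pawl's tail plate down until the pawl tips over and stays clear of the teeth, then push the arm down by its cross-bar, all the way, so that its pad lies on the cartridge. Lift nothing, do not force the arm while the pawl is still in the teeth, leave the pawl tipped back, and leave the cartridge and the small things round the clamp where they are.

Things in the scene. Friction and masses are not known exactly. Their poses are not given: they have to be found in the camera images.
- clamp: Metal bench clamp, fixed to the worktop. Origin on the worktop right under the arm's pivot. Base plate 180 mm (x) by 225 mm (y, from y = -137 to +87 mm), 10 mm thick. The arm swings in the plane x = 0 of this frame, about a pivot at (0, 0, 95) mm parallel to x, and reaches towards -y (to the robot's right) when down; the pawl stands on the +y side, its pivot at (0, 58, 131) mm, also parallel to x, between steel cheeks up to 143 mm high
- hold_arm (a joint): angle of the dark steel hold-down arm: 0 = down, level, pad on the cartridge (end stop); it grows as the arm is raised; starts at 0.65 to 1.0. A stiff hinge: it stays where it is left. About 3 to 7 N on the cross-bar pushes it down once the pawl is free. With the pawl in, it goes down at most 0.2 rad (to the next tooth) and then is locked
- cross_bar (a point): centre of the black round cross-bar at the free end of the arm: 18 mm thick, 80 mm long, parallel to the pivot, 165 mm from the pivot; its topmost line is always 9 mm above this point. With the arm down it is at (0, -165, 95) mm in the clamp's frame
- pad (a point): middle of the underside of the arm's rubber pad (50 by 30 mm), which lies on top of the cartridge when the arm is down
- pawl (a joint): angle of the steel pawl: 0 to 0.12 = nose in the teeth of the arm's toothed disc; 0.44 = tipped fully back (end stop), free of the teeth. A round counterweight above its pivot makes it tip over centre at about 0.22: below that it falls back into the teeth, above it falls on to 0.44 and stays there. Under 2 N on the tail plate moves it
- pawl_tail (a point): middle of the top of the pawl's tail plate, 34 mm (x) by 28 mm (y) and 5 mm thick, about 60 mm beyond the pawl's pivot on the +y side of the clamp; pressing it down about 25 mm turns the pawl free. The counterweight, beside it towards the pivot, rises to 163 mm above the worktop, 45 mm from this point
- filter: white filter cartridge, 50 mm thick, 293 mm long, lying loose in two V blocks along the clamp's x, its axis 85 mm from the arm's pivot and its top 72 mm above the worktop. Origin in the middle of its underside
- vial_c: brown sample bottle with blue cap, 35 mm wide, 72 mm tall, standing behind the clamp; origin at the middle of its underside; a bystander
- crucible: white porcelain crucible, 44 mm wide, 36 mm tall, standing in front of the clamp; origin at the middle of its underside; a bystander
- ptfe_tape: small yellow roll of thread tape, 52 mm wide, 14 mm high, lying flat to the right of the clamp; origin at the middle of its underside; a bystander
There are look-alikes about, which are no part of the job. Several things have the shape of the filter; the one meant has the colours described above.

How it is judged:
By the outcome, as a careful person would: the job done as asked, in the order asked, and still so for the second after the job is handed in, with the robot touching nothing.
It also fails if it takes over 42 s, if anything falls off the work surface, if the arm or the gripper's body presses on something with over 40 N, if the wrist force passes 120 N, or if a joint passes its speed limit or range.

## Working session

There is one attempt and no reset: what is moved stays moved. The work goes in short steps, Python scripts to look and compute and a shell command to move; the robot and the scene stay as the last step left them, time stands still between calls to the robot, and variables do not carry over. Pictures are saved under pics/ and viewed, at most 10 in all, crops included, and the job is handed in when it is done.

```bash
mkdir -p pics; cat > h.py <<'E'
from workcell import manip
import numpy as np, cv2
def snap(n,f):
    c=manip.camera(n); cv2.imwrite('pics/'+f+'.png',cv2.cvtColor(c['pixels'],cv2.COLOR_RGB2BGR))
    np.savez('pics/'+f+'.npz',K=c['intrinsics'],e=c['eye'],R=c['orientation']); return c
def ray(f,u,v):
    d=np.load('pics/'+f+'.npz');r=d['R']@np.linalg.inv(d['K'])@[u,v,1];return d['e'],r/np.linalg.norm(r)
def onz(f,u,v,z):
    e,r=ray(f,u,v);return e+r*(z-e[2])/r[2]
def tri(f1,p1,f2,p2):
    e1,r1=ray(f1,*p1);e2,r2=ray(f2,*p2)
    s=np.linalg.lstsq(np.c_[r1,-r2],e2-e1,rcond=None)[0]
    a=e1+s[0]*r1;b=e2+s[1]*r2;return (a+b)/2,np.linalg.norm(a-b)
def proj(f,P):
    d=np.load('pics/'+f+'.npz');q=d['K']@(d['R'].T@(np.array(P)-d['e']));return q[:2]/q[2]
E
python3 - <<'E'
from h import *
np.set_printoptions(precision=3,suppress=True)
for n in('scene','side'):
    c=snap(n,n+'1');print(c['eye'],c['orientation'],c['intrinsics'])
o=manip.get_obs();print(o['tool_pos'],o['orientation'],o['time'])
E
```

```text
[0.141 0.666 0.723] [[-0.841 -0.348  0.415]
 [-0.541  0.556 -0.631]
 [-0.011 -0.755 -0.656]] [[393.684   0.    249.268]
 [  0.    393.684 185.302]
 [  0.      0.      1.   ]]
[ 0.526 -0.941  0.524] [[ 0.999 -0.009  0.037]
 [-0.038 -0.383  0.923]
 [ 0.006 -0.924 -0.383]] [[355.902   0.    250.364]
 [  0.    355.902 192.881]
 [  0.      0.      1.   ]]
[ 0.235 -0.524  0.23 ] [[ 0.913  0.409 -0.001]
 [ 0.409 -0.913  0.002]
 [ 0.    -0.002 -1.   ]] 0.1
```

View pics/scene1.png

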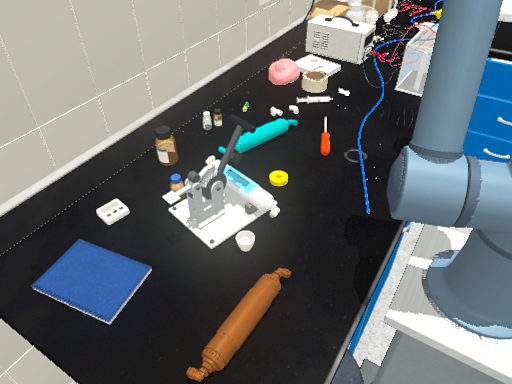

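View pics/side1.png

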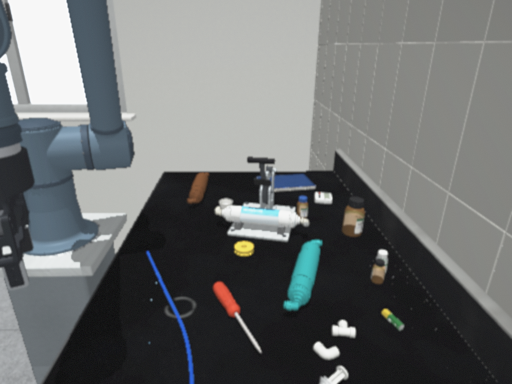

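The scene view shows the clamp around (220,200), with the cross-bar near (242,124). The side view shows it around (262,215), with the cross-bar near (262,160). Next I'll zoom in on both.

```bash
python3 - <<'E'
from h import *
a=cv2.imread('pics/scene1.png')[110:260,155:290];b=cv2.imread('pics/side1.png')[145:250,205:320]
cv2.imwrite('pics/ca.png',cv2.resize(a,None,fx=4,fy=4,interpolation=2));cv2.imwrite('pics/cb.png',cv2.resize(b,None,fx=5,fy=5,interpolation=2))
E
```

```text
(no output)
```

View pics/ca.png

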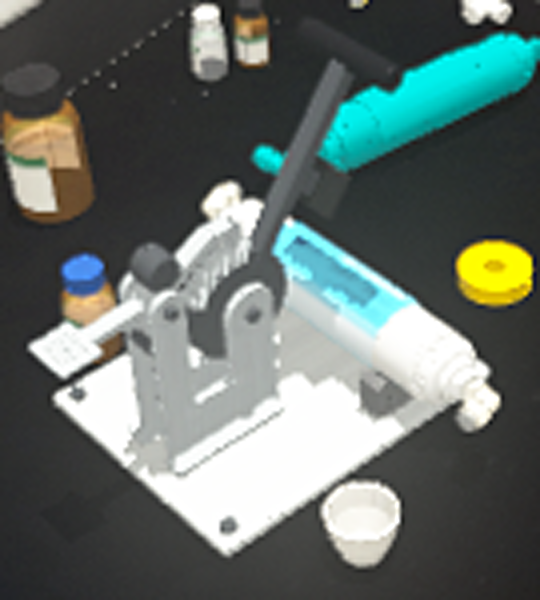

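View pics/cb.png

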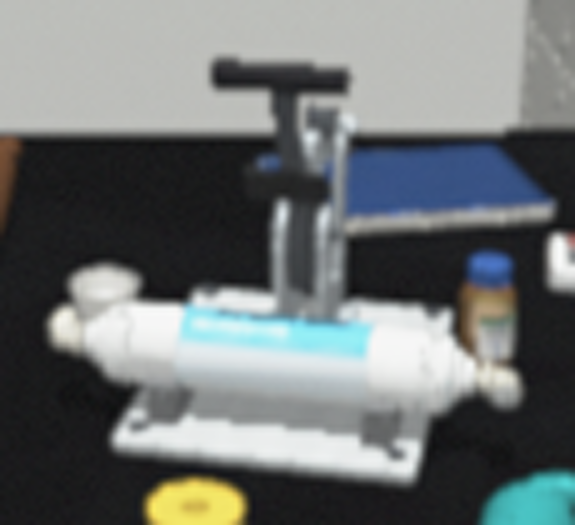

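The crops show, in full-image pixels:
- **Scene:** tail plate at (172.5,197), cross-bar at (242,122.5), and base corners at (169.5,209), (212,247.5) and (270,209).
- **Side:** cross-bar at (261,160), and base front corners at (228,234) and (288,240).

I'll fit the clamp pose to these points.

```bash
cat > fit.py <<'E'
from h import *
from scipy.optimize import least_squares
np.set_printoptions(precision=4,suppress=True)
def T(p,q):
    c,s=np.cos(p[2]),np.sin(p[2]);return np.array([p[0]+c*q[0]-s*q[1],p[1]+s*q[0]+c*q[1],q[2]])
def bar(a,x=0):return [x,-.165*np.cos(a),.095+.165*np.sin(a)]
S='scene1';D='side1'
obs=[(S,lambda a:[.09,.087,.01],169.5,208.5),(S,lambda a:[-.09,.087,.01],212,246.5),
(D,lambda a:[-.09,-.137,.01],228,233.5),(D,lambda a:[.09,-.137,.01],288.5,239),
(S,lambda a:bar(a),242,122.5),(D,lambda a:bar(a),261,160),(S,lambda a:bar(a,.04),231.5,116),(S,lambda a:bar(a,-.04),253,129)]
f=lambda p:np.concatenate([proj(o[0],T(p,o[1](p[3])))-[o[2],o[3]] for o in obs])
r=least_squares(f,[.55,0,0,.8],loss='soft_l1');p=r.x;np.save('pose.npy',p)
print(p,np.degrees(p[2]));print(f(p).reshape(-1,2))
print('tail',T(p,[0,.118,.13]),'bar',T(p,bar(p[3])),'bar down',T(p,bar(0)))
for z in(.12,.13,.14):print(onz(S,172.5,197,z))
from workcell import manip
o=manip.get_obs();print(o['tool_pos'])
E
python3 fit.py
```

```text
[ 0.6152  0.1031 -0.2323  0.9323] -13.308366466586943
[[-1.4403 -0.4619]
 [ 0.5575 -0.3001]
 [-0.5716 -0.7748]
 [-0.3674 -0.073 ]
 [-0.2189 -0.2529]
 [-0.2014  0.5127]
 [-1.0523 -0.028 ]
 [ 0.6638 -0.1737]]
tail [0.6423 0.2179 0.13  ] bar [0.5925 0.0074 0.2275] bar down [ 0.5772 -0.0575  0.095 ]
[0.6487 0.2115 0.12  ]
[0.6403 0.219  0.13  ]
[0.6319 0.2266 0.14  ]
[ 0.2347 -0.5243  0.2304]
```

The fit residuals are about 1 px, and the tail ray agrees with the model to 2 mm. I'll raise the tool, shut the fingers and turn it so tool y lies along the clamp's x.

```bash
python3 -m handwheel '[{"linear":[0,0,-14],"turn":-10.5,"gripper":0},{"linear":[0,0,-14],"turn":-10.5,"gripper":0},{"linear":[0,0,-14],"turn":-10.5,"gripper":0},{"linear":[0,0,-14],"turn":-10.5,"gripper":0},{"linear":[0,0,-14],"turn":-10.5,"gripper":0}]'
cat > go.py <<'E'
import sys;from h import *
np.set_printoptions(precision=1,suppress=True)
o=manip.get_obs();R=np.array(o['orientation']);t=np.array([float(v) for v in sys.argv[1:4]])
print('t',o['time'],'pos mm',np.array(o['tool_pos'])*1e3,'shift mm',R.T@(t-o['tool_pos'])*1e3,'yaw y',np.degrees(np.arctan2(R[1,1],R[0,1])),'F',np.array(o['force']),'w',o['gripper_width'],'j',np.array(o['joint_pos']))
E
python3 go.py .55 -.15 .29; python3 go.py .643 .222 .2
```

```text
time: 0.72
tool_pos: [0.2348, -0.5245, 0.3012]
orientation: [[0.226, 0.974, -0.0], [0.974, -0.226, 0.001], [0.001, -0.001, -1.0]]
force: [0.0, 0.2, -0.1]
gripper_width: 0.0002
gripper_force: 0.0
t 0.725 pos mm [ 234.8 -524.5  301.2] shift mm [436.  222.6  11.5] yaw y -13.045438314527408 F [ 0.   0.2 -0.1] w 0.00020113358518616145 j [-72.2  21.5  14.7  83.3  -0.   30.8]
t 0.725 pos mm [ 234.8 -524.5  301.2] shift mm [819.3 229.3 101.9] yaw y -13.045438314527408 F [ 0.   0.2 -0.1] w 0.00020113358518616145 j [-72.2  21.5  14.7  83.3  -0.   30.8]
```

```bash
python3 -m handwheel '[{"linear":[58,14,0],"turn":0,"gripper":0},{"linear":[58,14,0],"turn":0,"gripper":0},{"linear":[58,14,0],"turn":0,"gripper":0},{"linear":[58,14,0],"turn":0,"gripper":0},{"linear":[58,14,0],"turn":0,"gripper":0}]' >/dev/null
python3 -m handwheel '[{"linear":[58,14,0],"turn":0,"gripper":0},{"linear":[58,14,0],"turn":0,"gripper":0},{"linear":[58,14,0],"turn":0,"gripper":0},{"linear":[58,14,0],"turn":0,"gripper":0},{"linear":[0,0,0],"turn":0,"gripper":0}]'
python3 go.py .643 .222 .2
```

```text
time: 1.98
tool_pos: [0.4791, -0.0427, 0.3006]
orientation: [[0.225, 0.974, -0.001], [0.974, -0.225, 0.001], [0.001, -0.001, -1.0]]
force: [-0.1, -0.4, 0.2]
gripper_width: 0.0
gripper_force: 0.0
t 1.975 pos mm [479.1 -42.7 300.6] shift mm [294.7 100.3 100.7] yaw y -12.993008120640562 F [-0.1 -0.4  0.2] w 4.355141781133803e-05 j [-12.7  10.1  -0.8  79.2   0.   90.3]
```

```bash
python3 -m handwheel '[{"linear":[58,5,0],"turn":0,"gripper":0},{"linear":[58,20,0],"turn":0,"gripper":0},{"linear":[58,25,0],"turn":0,"gripper":0},{"linear":[58,25,0],"turn":0,"gripper":0},{"linear":[58,25,0],"turn":0,"gripper":0}]' >/dev/null
python3 -m handwheel '[{"linear":[5,0,40],"turn":0,"gripper":0},{"linear":[0,0,40],"turn":0,"gripper":0},{"linear":[0,0,20],"turn":0,"gripper":0},{"linear":[0,0,0],"turn":0,"gripper":0}]'
python3 go.py .643 .222 .145
python3 - <<'E'
from h import *
c=snap('scene','s2');snap('wrist','w2')
a=cv2.imread('pics/s2.png')[110:260,130:290];cv2.imwrite('pics/s2c.png',cv2.resize(a,None,fx=4,fy=4,interpolation=2))
E
```

```text
time: 3.1
tool_pos: [0.6413, 0.2142, 0.1986]
orientation: [[0.233, 0.972, -0.006], [0.972, -0.233, -0.002], [-0.003, -0.005, -1.0]]
force: [-0.5, -0.0, 0.6]
gripper_width: -0.0
gripper_force: 0.0
t 3.1 pos mm [641.3 214.2 198.6] shift mm [ 8.2  0.1 53.6] yaw y -13.47092037015907 F [-0.5 -0.   0.6] w -4.0054137476111264e-05 j [ 13.1  35.   21.4  76.7  -0.  116.6]
```

View pics/s2c.png

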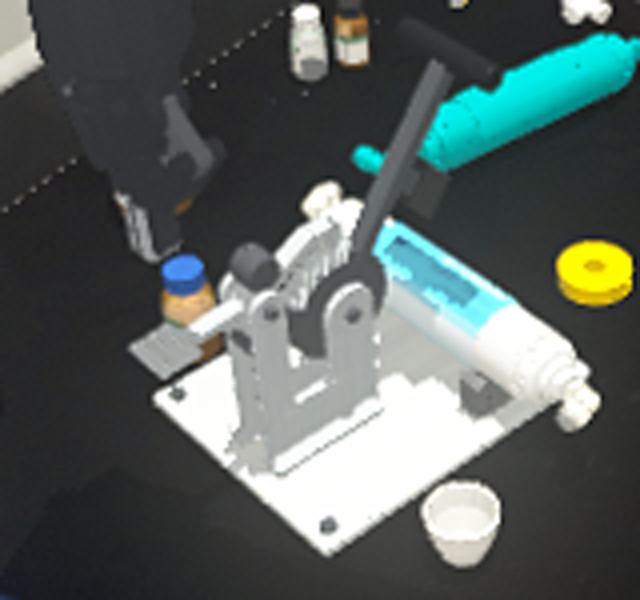

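The shut fingertips, at crop (155,258), hang above the tail plate at crop (168,348). I'll move 6 mm outward and go down in small steps.

```bash
python3 -m handwheel '[{"linear":[6,0,25],"turn":0,"gripper":0},{"linear":[0,0,25],"turn":0,"gripper":0},{"linear":[0,0,8],"turn":0,"gripper":0},{"linear":[0,0,5],"turn":0,"gripper":0},{"linear":[0,0,0],"turn":0,"gripper":0}]'
python3 -m handwheel '[{"linear":[0,0,4],"turn":0,"gripper":0},{"linear":[0,0,4],"turn":0,"gripper":0},{"linear":[0,0,4],"turn":0,"gripper":0},{"linear":[0,0,0],"turn":0,"gripper":0}]'
python3 go.py .643 .222 .105
python3 - <<'E'
from h import *
c=snap('scene','s3')
a=cv2.imread('pics/s3.png')[140:240,150:270];cv2.imwrite('pics/s3c.png',cv2.resize(a,None,fx=5,fy=5,interpolation=2))
E
```

```text
time: 3.82
tool_pos: [0.6447, 0.2218, 0.1393]
orientation: [[0.232, 0.973, 0.001], [0.973, -0.232, 0.0], [0.001, 0.001, -1.0]]
force: [-0.0, -0.0, 0.4]
gripper_width: -0.0004
gripper_force: 0.0
time: 4.32
tool_pos: [0.6438, 0.2217, 0.1257]
orientation: [[0.232, 0.973, -0.001], [0.973, -0.232, -0.0], [-0.001, -0.001, -1.0]]
force: [0.6, -0.3, -0.1]
gripper_width: -0.0001
gripper_force: 0.0
t 4.325 pos mm [643.8 221.7 125.7] shift mm [ 0.1 -0.8 20.7] yaw y -13.38948363937177 F [ 0.6 -0.3 -0.1] w -0.00011074504314210311 j [ 13.7  36.7  13.4  66.8  -0.  117.1]
```

View pics/s3c.png

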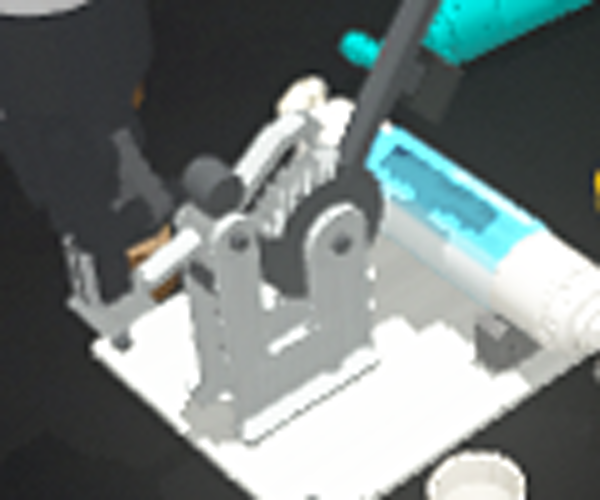

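The fingers are on the plate at crop (110,310) with the counterweight at (212,178). I'll keep pressing.

```bash
python3 -m handwheel '[{"linear":[0,0,4],"turn":0,"gripper":0},{"linear":[0,0,4],"turn":0,"gripper":0},{"linear":[0,0,4],"turn":0,"gripper":0},{"linear":[0,0,0],"turn":0,"gripper":0}]'
python3 -m handwheel '[{"linear":[0,0,4],"turn":0,"gripper":0},{"linear":[0,0,3],"turn":0,"gripper":0},{"linear":[0,0,0],"turn":0,"gripper":0}]'
```

```text
time: 4.88
tool_pos: [0.6437, 0.2217, 0.1136]
orientation: [[0.232, 0.973, -0.001], [0.973, -0.232, -0.0], [-0.001, -0.001, -1.0]]
force: [0.1, -0.5, -0.3]
gripper_width: -0.0
gripper_force: 0.0
time: 5.25
tool_pos: [0.6446, 0.2218, 0.1094]
orientation: [[0.232, 0.973, 0.002], [0.973, -0.232, 0.0], [0.001, 0.002, -1.0]]
force: [-3.3, -2.1, 9.4]
gripper_width: 0.0
gripper_force: 3.9
```

A 9 N reaction at z = 0.109 means the pawl has reached its end stop. I'll retract straight up and look.

```bash
python3 -m handwheel '[{"linear":[0,0,-10],"turn":0,"gripper":0},{"linear":[0,0,-40],"turn":0,"gripper":0},{"linear":[0,0,-60],"turn":0,"gripper":0},{"linear":[0,0,-60],"turn":0,"gripper":0},{"linear":[0,0,-20],"turn":0,"gripper":0}]'
python3 go.py .643 .222 .3
python3 - <<'E'
from h import *
c=snap('scene','s4')
a=cv2.imread('pics/s4.png')[110:260,130:290];cv2.imwrite('pics/s4c.png',cv2.resize(a,None,fx=4,fy=4,interpolation=2))
E
```

```text
time: 5.88
tool_pos: [0.6455, 0.2222, 0.3027]
orientation: [[0.232, 0.973, 0.008], [0.973, -0.232, 0.002], [0.004, 0.007, -1.0]]
force: [0.3, 0.9, 0.3]
gripper_width: -0.0001
gripper_force: 0.0
t 5.875 pos mm [645.5 222.2 302.7] shift mm [-0.8 -2.4  2.7] yaw y -13.38885661175403 F [0.3 0.9 0.3] w -7.547452240021509e-05 j [ 13.7  36.6  39.5  92.5  -0.  117.1]
```

View pics/s4c.png

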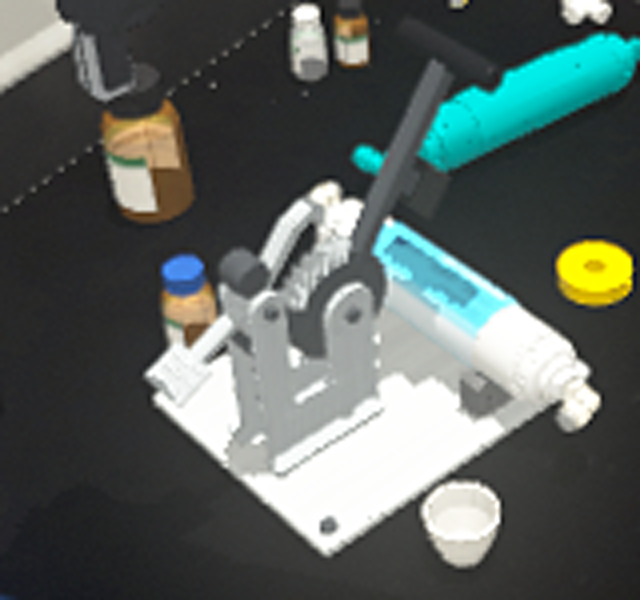

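The pawl has stayed tipped: its tail is lower, at crop (180,372), and its nose is up clear of the teeth. Nothing else has moved. Next, over the cross-bar.

```bash
python3 -m handwheel '[{"linear":[-55,0,0],"turn":0,"gripper":0},{"linear":[-55,0,0],"turn":0,"gripper":0},{"linear":[-55,0,0],"turn":0,"gripper":0},{"linear":[-54,0,0],"turn":0,"gripper":0},{"linear":[0,0,20],"turn":0,"gripper":0}]' >/dev/null
python3 -m handwheel '[{"linear":[0,0,20],"turn":0,"gripper":0},{"linear":[0,0,0],"turn":0,"gripper":0}]'
python3 go.py .5925 .0074 .2365
```

```text
time: 6.8
tool_pos: [0.5917, 0.0087, 0.2549]
orientation: [[0.232, 0.973, -0.005], [0.973, -0.232, 0.0], [-0.001, -0.005, -1.0]]
force: [-0.1, -0.7, 0.7]
gripper_width: 0.0001
gripper_force: 0.0
t 6.8 pos mm [591.7   8.7 254.9] shift mm [-1.1  1.1 18.3] yaw y -13.413887062789911 F [-0.1 -0.7  0.7] w 6.892026700984254e-05 j [-5.3 23.7 11.3 77.8 -0.  98.1]
```

```bash
python3 -m handwheel '[{"linear":[-1,1,8],"turn":0,"gripper":0},{"linear":[0,0,5],"turn":0,"gripper":0},{"linear":[0,0,4],"turn":0,"gripper":0},{"linear":[0,0,0],"turn":0,"gripper":0}]'
python3 -m handwheel '[{"linear":[-3,0,3],"turn":0,"gripper":0},{"linear":[-4,0,4],"turn":0,"gripper":0},{"linear":[-5,0,4],"turn":0,"gripper":0},{"linear":[-5,0,4],"turn":0,"gripper":0},{"linear":[0,0,0],"turn":0,"gripper":0}]'
python3 go.py .5772 -.0575 .104
```

```text
time: 7.3
tool_pos: [0.5941, 0.0077, 0.2401]
orientation: [[0.231, 0.973, -0.0], [0.973, -0.231, -0.0], [-0.0, -0.0, -1.0]]
force: [0.7, 0.3, -0.3]
gripper_width: 0.0003
gripper_force: 0.0
time: 7.92
tool_pos: [0.5901, -0.01, 0.2253]
orientation: [[0.233, 0.973, 0.0], [0.973, -0.233, -0.001], [-0.001, 0.0, -1.0]]
force: [-0.9, -3.3, 2.6]
gripper_width: -0.0002
gripper_force: 1.4
t 7.925 pos mm [590.1 -10.  225.3] shift mm [-49.1  -1.6 121.4] yaw y -13.445700860354345 F [-0.9 -3.3  2.6] w -0.00022501583298360856 j [-7.1 23.5  6.6 73.1 -0.1 96.4]
```

Contact made with low force. I'll follow the arc.

```bash
python3 -m handwheel '[{"linear":[-8,0,10],"turn":0,"gripper":0},{"linear":[-8,0,11],"turn":0,"gripper":0},{"linear":[-7,0,10],"turn":0,"gripper":0},{"linear":[-7,0,11],"turn":0,"gripper":0},{"linear":[0,0,0],"turn":0,"gripper":0}]'
python3 go.py .5772 -.0575 .104
```

```text
time: 8.55
tool_pos: [0.5831, -0.0391, 0.1826]
orientation: [[0.233, 0.973, -0.0], [0.973, -0.233, -0.001], [-0.001, -0.0, -1.0]]
force: [-1.1, 0.5, 0.1]
gripper_width: -0.0003
gripper_force: 0.0
t 8.55 pos mm [583.1 -39.1 182.6] shift mm [-19.2  -1.4  78.7] yaw y -13.464021262445616 F [-1.1  0.5  0.1] w -0.0002542556283194567 j [-10.   23.7   0.5  66.8  -0.   93.4]
```

```bash
python3 -m handwheel '[{"linear":[-5,0,11],"turn":0,"gripper":0},{"linear":[-5,0,11],"turn":0,"gripper":0}]'
python3 - <<'E'
from h import *
snap('side','d5')
a=cv2.imread('pics/d5.png')[130:250,190:330];cv2.imwrite('pics/d5c.png',cv2.resize(a,None,fx=4,fy=4,interpolation=2))
E
```

```text
time: 8.8
tool_pos: [0.5811, -0.0487, 0.1613]
orientation: [[0.232, 0.973, 0.0], [0.973, -0.232, -0.002], [-0.002, 0.001, -1.0]]
force: [-1.1, -2.8, 5.3]
gripper_width: 0.0
gripper_force: 2.3
```

View pics/d5c.png

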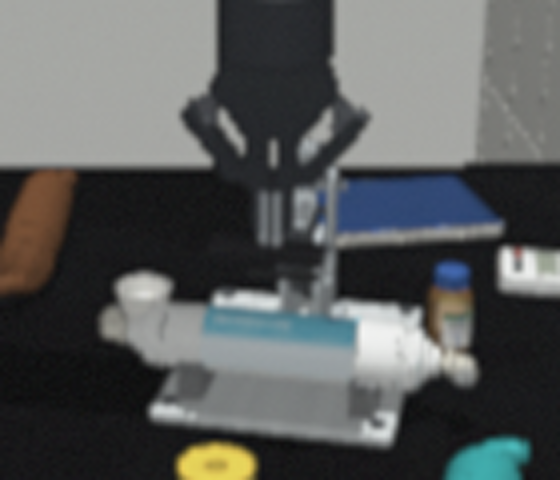

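The fingertips, at crop (268,245), sit on the cross-bar at (268,255). The bar is coming down at about 5 N, and the pawl's upright is still at (330,190). I'll push on down.

```bash
python3 -m handwheel '[{"linear":[-4,0,11],"turn":0,"gripper":0},{"linear":[-3,0,12],"turn":0,"gripper":0},{"linear":[-1,0,10],"turn":0,"gripper":0},{"linear":[-1,0,10],"turn":0,"gripper":0}]'
python3 -m handwheel '[{"linear":[0,0,5],"turn":0,"gripper":0},{"linear":[0,0,4],"turn":0,"gripper":0},{"linear":[0,0,0],"turn":0,"gripper":0}]'
python3 go.py .5772 -.0575 .104
```

```text
time: 9.35
tool_pos: [0.579, -0.0566, 0.1175]
orientation: [[0.232, 0.973, 0.0], [0.973, -0.232, 0.0], [0.0, 0.0, -1.0]]
force: [-0.3, -3.0, 2.6]
gripper_width: 0.0
gripper_force: 1.5
time: 9.72
tool_pos: [0.5786, -0.0559, 0.1088]
orientation: [[0.231, 0.973, -0.001], [0.973, -0.231, 0.002], [0.001, -0.001, -1.0]]
force: [-0.7, 0.3, 0.4]
gripper_width: -0.0004
gripper_force: 0.0
t 9.725 pos mm [578.6 -55.9 108.8] shift mm [-1.9 -1.   4.8] yaw y -13.367304898406303 F [-0.7  0.3  0.4] w -0.0003632836119820886 j [-11.8  25.9  -7.4  56.7   0.1  91.6]
```

```bash
python3 -m handwheel '[{"linear":[0,0,3],"turn":0,"gripper":0},{"linear":[0,0,2],"turn":0,"gripper":0},{"linear":[0,0,0],"turn":0,"gripper":0}]'
python3 -m handwheel '[{"linear":[0,0,2],"turn":0,"gripper":0},{"linear":[0,0,0],"turn":0,"gripper":0}]'
```

```text
time: 10.1
tool_pos: [0.5787, -0.0563, 0.104]
orientation: [[0.231, 0.973, -0.0], [0.973, -0.231, 0.001], [0.0, -0.0, -1.0]]
force: [-0.2, -0.3, -0.2]
gripper_width: 0.0
gripper_force: 0.1
time: 10.35
tool_pos: [0.579, -0.0564, 0.1036]
orientation: [[0.231, 0.973, 0.001], [0.973, -0.231, 0.0], [0.0, 0.001, -1.0]]
force: [-4.0, 1.5, 10.6]
gripper_width: -0.0001
gripper_force: 4.9
```

It has stopped at z = 0.104, exactly the end-stop height, with 10.6 N, more than the hinge friction. I'll retract and check.

```bash
python3 -m handwheel '[{"linear":[0,0,1],"turn":0,"gripper":0},{"linear":[0,0,0],"turn":0,"gripper":0},{"linear":[0,0,-10],"turn":0,"gripper":0},{"linear":[0,0,-50],"turn":0,"gripper":0},{"linear":[0,0,-60],"turn":0,"gripper":0}]'
python3 -m handwheel '[{"linear":[0,-60,-40],"turn":0,"gripper":0},{"linear":[0,-60,0],"turn":0,"gripper":0},{"linear":[0,0,0],"turn":0,"gripper":0},{"linear":[0,0,0],"turn":0,"gripper":0}]'
python3 - <<'E'
from h import *
snap('scene','s6');snap('side','d6')
a=cv2.imread('pics/s6.png')[110:260,155:290];b=cv2.imread('pics/d6.png')[145:250,205:320]
a=cv2.resize(a,(360,400),interpolation=2);b=cv2.resize(b,(438,400),interpolation=2)
cv2.imwrite('pics/f6.png',np.hstack([a,b]))
p=np.load('pose.npy');c,s=np.cos(p[2]),np.sin(p[2])
for f in('scene1','side1'):print(f,proj(f,[p[0]+s*.165,p[1]-c*.165,.095]))
E
```

```text
time: 10.98
tool_pos: [0.5778, -0.0565, 0.2212]
orientation: [[0.232, 0.973, -0.003], [0.973, -0.232, 0.001], [-0.0, -0.003, -1.0]]
force: [1.1, 1.0, 0.5]
gripper_width: -0.0003
gripper_force: 0.0
time: 11.48
tool_pos: [0.4704, -0.0308, 0.2562]
orientation: [[0.232, 0.973, 0.001], [0.973, -0.232, -0.0], [-0.0, 0.001, -1.0]]
force: [-0.9, -0.2, 0.4]
gripper_width: 0.0001
gripper_force: 0.0
scene1 [261.21253036 155.55605359]
side1 [255.94687934 213.64080201]
```

View pics/f6.png

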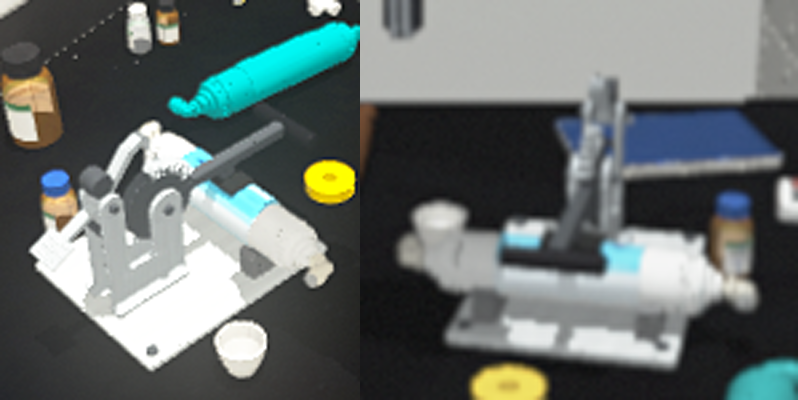

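The cross-bar appears at scene (262,156) and side (256,213), within 1 px of the predicted arm-down position. The pawl is still tipped, and the cartridge and bystanders look undisturbed.

```bash
python3 -c "
from workcell import manip
print(manip.finish_job())"
```

```text
the job is handed in; nothing more can be done
None
```

The pawl is tipped back and staying there, the arm is pushed down to its end stop with the pad on the cartridge, nothing else visibly moved, and the job was handed in at about 11.6 s.

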